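# Switch on the bench scale and weigh the wedge pack

## Robot

A 6-joint arm with a two-finger parallel gripper is mounted at the origin on the work surface. World frame = base frame: x ahead of the robot, y to its left, z up, the work surface at z = 0. Lengths are in m, angles in rad, forces in N, time in s.
With the tool pointing down it reaches from about 0.35 to 0.85 m from the base axis. Payload 8.1 kg.
Tool frame: the origin (TCP) lies on the centre line of the jaws, within the pads' length; the fingertips stand robot.tip_reach ahead of it and the grasp point (between the pads) lies 5 mm behind it (robot.tip_reach is the distance from the TCP to the fingertips, in m); z points along the fingers, y is the direction in which the jaws open and shut (so a half turn about z gives the same grasp; the last joint's range is limited). The gripper opens to 93 mm and grips with 3 to 60 N. Pads are 15 mm wide; open, the fingers measure 128 mm over their backs; the gripper's body (75 mm by 188 mm) begins 65 mm behind the grasp point.
Start: joints at [1.245, 0.13, 1.488, -0, 1.523, -0.085], TCP at [0.143, 0.583, 0.233] pointing down, gripper open.
Joint ranges: [-2.96, 2.96], [-0.89, 2.26], [0.02, 2.5], [-1.34, 4.48], [0, 2.73], [-2.66, 2.66]. Speed limits (rad/s): [2.39, 2.39, 2.79, 3.14, 3.14, 3.14].

## Interface

Orientations are given as a rotation vector (axis times angle).
In Python, from plant import sensors, read_camera, robot gives the robot as it stands.
- The arm moves only by the tool play_rows, never from a script. Its argument "series" is a list that holds one entry, the list of rows, each a list of 5 numbers: the closure, from -1 (fully open) to 1 (shut), then the shift along the world's x, y, z in m, then the turn about the world's z in rad. A call has 1 to 8 rows; each row is the pose to reach, as a shift and turn from the pose commanded when the call began; what a row does not reach only later rows make up. A row lasts 1/10 s, in which the tool goes at most 50 mm and 8.59 degrees, less where a joint would pass 70% of its speed; a pose out of reach is approached as far as the arm can. A call with a gripper value outside its range is refused whole. The fingers move at their own pace and stop on an object; "force" is the grip in N (left out, the last holds). Time passes only in rows, so rows that repeat a pose let the fingers close. It gives the time, the measured TCP pose, the force and the opening at its end, in the units of the state.
- sensors.read_state(): the state, without advancing time (a new reading comes with each control period).
- read_camera(name): name is "scene" or "top" or "wrist"; returns a dict with "color" (420x560x3 uint8, red, green, blue), "range_z" (420x560 float32, m along the optical axis (not along the pixel's ray), 0 where there is no reading), "intrinsics" (3x3 intrinsics, pixels), "D" ([k1, k2, p1, p2, k3] as OpenCV has them; the pictures are not rectified), "rvec" (rotation vector, rad) and "tvec" (3), from world to camera coordinates, as OpenCV has them. Camera axes: x right, y down, z forward; pixel columns grow to the right and rows downward; lengths in m; the calibration is good to about 2 mm. A picture is of the moment at which its call begins.
- robot.close_job(): hands the job in, once; it reports no verdict.
The state is a dict: "t": time; "q": joint angles; "dq": joint speeds; "joint_torque": joint torques, N m; "tool_pos": TCP position; "orientation": TCP orientation; "force": force on the tool from outside, world axes, zero at the start; "wrist_torque": the same for the moment, N m; "opening": finger opening in m.
Only numpy, scipy, OpenCV 4.12 (cv2) and the standard library are available. Lean on these libraries where they do the work, as an engineer would, in place of code of your own. Each camera call takes 0.05 s, during which the arm holds its last target.

## Task

Weigh the wedge-shaped sandwich pack: first, with the pan still empty, switch the bench scale on by sliding the flush switch fully home along its recessed slot, to the end away from the display. Then pick up the wedge pack and set it down, without dropping it, upright in the middle of the scale's pan, and let go. Leave the square carton and the round tub where they are.

Things in the scene. Friction and masses are not known exactly. Their poses are not given: they have to be found in the camera images.
- scale: White bench scale, 270 (own x) by 240 (own y) mm, fixed to the counter, turned up to 0.25 rad. Origin: centre of its underside on the counter. A low front panel (own -x side, towards the robot; top face 52 mm above the counter) carries the slot and, at own -y, a dark display; behind it stands the raised pan.
- platform (a point): Centre of the top face of the scale's metal pan, 78 mm above the counter; axes as the scale's. The pan is a flat plate 180 (x) by 220 (y) mm, without rim; its front edge is 45 mm in front (-x) of the scale's origin.
- slot (a point): Centre of the floor of the switch slot; axes as the scale's. The slot is an open-topped rectangular recess 38 mm wide (x) by 102 mm long (y), with upright walls, floor 40 mm and rim 52 mm above the counter, so 12 mm deep. It lies 90 mm in front (-x) and 50 mm left (+y) of the scale's origin. The display is beyond its -y end; ON is its +y end.
- switch_top (a point): Centre of the top of the switch's black ribbed thumb piece, 51 mm above the counter (1 mm below the rim); axes as the scale's. The piece is 30 mm wide (x) by 20 mm long (y) by 11 mm tall and stands on the slot's floor. When off it leaves 46 to 52 mm of free slot between itself and the slot's -y end, where a closed fingertip fits down and pushes it to +y.
- switch (a joint): Travel of the slide switch in m: 0 off, 0.036 fully on (the stop at the slot's +y end); grows as it slides to the scale's +y. At the start between 0 and 0.006. No spring: it stays where it is left; sliding takes about 2 to 3 N.
- wedge: The brown cardboard wedge pack, rigid, about 0.2 kg, standing on its long side: 150 mm long (own x) and 50 mm thick (own y) at the base, 80 mm high; from the side it narrows evenly to a flat ridge 24 mm long (x) by 50 mm thick at the top, and the two 50 mm apart faces (own +y and -y) are upright and parallel. Origin: centre of its underside; z up.
- carton: Bystander: brown cardboard carton, 80 by 80 mm, 60 mm high. Origin: centre of its underside.
- tub: Bystander: round brown tub with white lid, 86 mm across the lid, 70 mm high. Origin: centre of its underside.
Mind the look-alikes: they are no part of the job. What is shaped like the wedge but blue is not meant.

How it is judged:
On the way, in this order (a step that is already met when the one before it is completed fails the run):
1. the switch has been slid to within 5 mm of its ON stop while the wedge pack still stands off the pan (value of joint switch above 0.031 m and horizontal distance between wedge and platform above 0.15 m), for 0.2 s.
2. the wedge pack is set down on the pan while still held: fingers touching it, its underside less than 12 mm above the pan (contact force between the fingers and wedge above 0.5 N and horizontal distance between wedge and platform below 0.05 m and z of wedge in the frame of platform below 0.012 m), for 0.05 s.
At the end, for the whole second after the job is handed in: The switch is within 5 mm of its ON stop (joint above 0.031), and the wedge pack stands upright (within 0.1 rad) and at rest on the pan, released, the centre of its underside within 45 mm of the pan's centre and within 5 mm of its height (value of joint switch above 0.031 m and horizontal distance between wedge and platform below 0.045 m and z of wedge in the frame of platform between -0.005 and 0.005 m and angle between wedge's own z axis and vertical below 0.1 rad and linear speed of wedge below 0.02 m/s and contact force between wedge and the fingers below 0.05 N and contact force between wedge and scale above 0.5 N); the robot touches nothing.
It fails at once if the square carton or the round tub is pushed more than 30 mm from its place (distance of any of carton, tub from where it was at the start of the episode above 0.03 m).
It also fails if it takes over 54 s, if anything falls off the work surface, if the arm or the gripper's body presses on something with over 40 N, if the wrist force passes 120 N, or if a joint passes its speed limit or range.

## Working session

There is one attempt and no reset: what is moved stays moved. The work goes in short steps, Python scripts to look and compute and a tool call to move; the robot and the scene stay as the last step left them, time stands still between calls to the robot, and variables do not carry over. Pictures are saved under pics/ and viewed, and the job is handed in when it is done.

Besides the shell and the picture viewer there is one more tool, called after "Call:" as name([rows], argument=value, ...), one row to a line, values as JSON. play_rows: Moves the arm, as the interface text tells. Its arguments: {"type":"object","properties":{"series":{"type":"array","items":{"type":"array","items":{"type":"array","items":{"type":"number"}}}},"force":{"type":"number"}},"required":["series"]}

```bash
mkdir -p pics; cat > h.py <<'E'
import numpy as np, cv2
from plant import sensors, read_camera, robot
def snap(n,tag):
    c=read_camera(n); np.savez(f'pics/{tag}.npz',**c); cv2.imwrite(f'pics/{tag}.png',c['color'][:,:,::-1]); return c
def load(tag): return dict(np.load(f'pics/{tag}.npz'))
def ray(c,u,v):
    p=cv2.undistortPoints(np.array([[[u,v]]],float),c['intrinsics'],c['D'])[0,0]
    R=cv2.Rodrigues(c['rvec'])[0]; return -R.T@c['tvec'].ravel(), R.T@np.array([p[0],p[1],1.])
def atz(c,u,v,z):
    o,d=ray(c,u,v); return o+d*(z-o[2])/d[2]
def depth(c,u,v):
    o,d=ray(c,u,v); return o+d*c['range_z'][int(v),int(u)]
def crop(tag,u0,v0,u1,v1,k,out):
    im=cv2.imread(f'pics/{tag}.png')[v0:v1,u0:u1]; cv2.imwrite(f'pics/{out}.png',cv2.resize(im,None,fx=k,fy=k,interpolation=cv2.INTER_CUBIC))
def proj(c,P): return cv2.projectPoints(np.array(P,float).reshape(-1,3),c['rvec'],c['tvec'],c['intrinsics'],c['D'])[0].reshape(-1,2)
E
python3 - <<'E'
from h import *
for n in ['top','scene']: snap(n,n+'0')
s=sensors.read_state(); print(s['t'],s['tool_pos'],s['orientation'],s['opening'],robot.tip_reach)
E
```

```text
0.1 [0.14291743 0.58222288 0.23169349] [-3.77303565e-01 -3.11852387e+00  2.57803466e-03] 0.0930270590274089 0.014
```

View pics/top0.png

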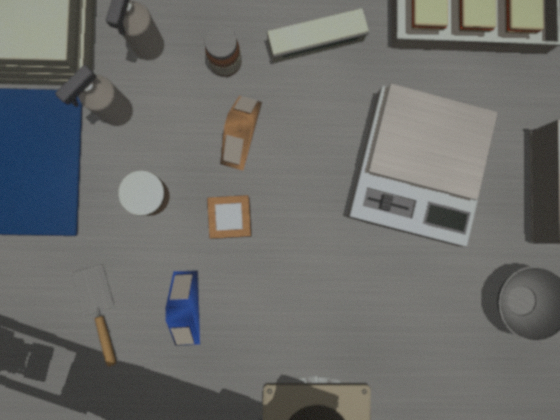

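View pics/scene0.png

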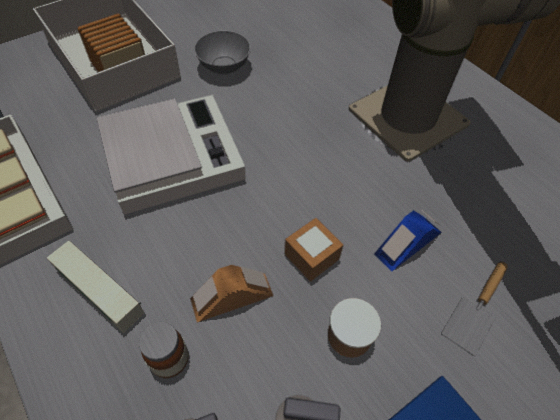

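The top view shows the robot base at the bottom (x points up, y to the left). The brown wedge is at about (241,132) and the blue look-alike at (184,308). The carton is at (229,217), the tub at (142,193) and the scale at (425,165), with its slot at (389,203) and display at (447,217). Other things that could be mistaken for the wedge are the pale block at (318,33) and the jar at (223,50). I choose the brown wedge and will check it in a close crop.

```bash
python3 - <<'E'
from h import *
crop('top0',200,80,290,180,6,'w'); crop('top0',345,75,505,250,4,'s'); crop('top0',350,175,425,225,10,'sl')
E
```

```text
(no output)
```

View pics/w.png

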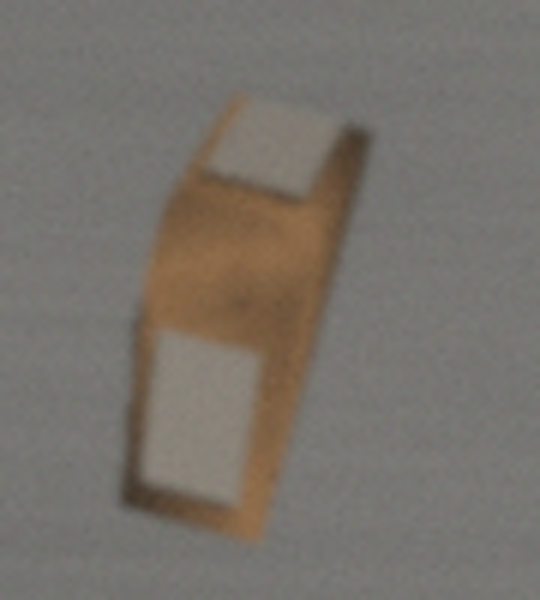

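View pics/s.png

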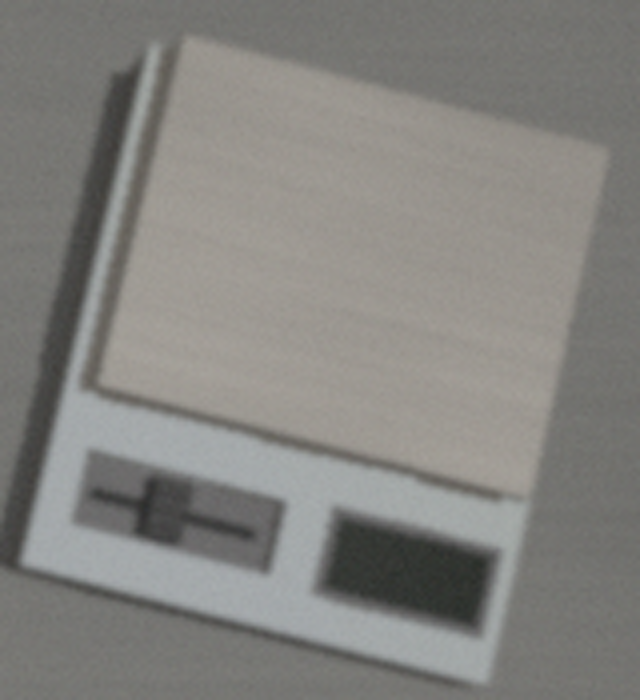

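View pics/sl.png

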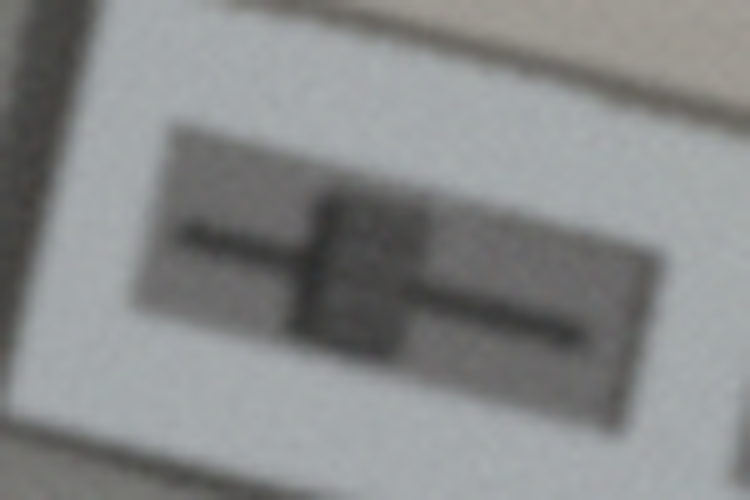

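```bash
python3 - <<'E'
from h import *
c=load('top0')
f=lambda pts,k,o:[((x+.5)/k-.5+o[0],(y+.5)/k-.5+o[1]) for x,y in pts]
pan=[atz(c,*p,.078) for p in f([(185,37),(608,150),(525,497),(98,388)],4,(345,75))]
def rep(n,P):
    P=np.array(P); print(n,P.round(4).tolist(),'sides',[np.linalg.norm(P[i]-P[i-3]).round(4) for i in range(4)],'ctr',P.mean(0).round(4)); return P
P=rep('pan',pan)
d=P[3]-P[2]; print('y dir yaw',np.arctan2(-d[0],d[1])); d=P[0]-P[3]; print(np.arctan2(d[1],d[0])); d=P[1]-P[2]; print(np.arctan2(d[1],d[0]))
S=rep('slot',[atz(c,*p,.052) for p in f([(175,125),(662,255),(622,432),(138,305)],10,(350,175))])
d=S[0]-S[1];print(np.arctan2(-d[0],d[1])); d=S[3]-S[2];print(np.arctan2(-d[0],d[1]))
print('sw',[atz(c,*p,.051).round(4) for p in f([(375,272),(435,205),(395,358)],10,(350,175))])
W=f([(262,540),(125,503),(370,130),(240,95)],6,(200,80))
for w in W: print('wedge base',atz(c,*w,0).round(4))
print('depth heights', [ (depth(c,*p)).round(4) for p in [(430,150),(465,165),(229,217),(241,121),(238,123),(380,203),(405,208)]])
# depth-based wedge: ridge points z>.074
v,u=np.mgrid[85:180,200:290]
pts=np.array([depth(c,a,b) for a,b in zip(u.ravel(),v.ravel())])
r=pts[(pts[:,2]>.074)]; print(len(r),r.mean(0)); 
m=pts[pts[:,2]>.015]; rc=cv2.minAreaRect(m[:,:2].astype(np.float32)); print(rc)
for z in (.02,.04,.06,.075):
    q=pts[pts[:,2]>z]; rc=cv2.minAreaRect(q[:,:2].astype(np.float32)); print(z,rc)
E
```

```text
pan [[0.7037, -0.1299, 0.078], [0.6539, -0.3398, 0.078], [0.4823, -0.2971, 0.078], [0.5308, -0.0882, 0.078]] sides [np.float64(0.2157), np.float64(0.1768), np.float64(0.2144), np.float64(0.1778)] ctr [ 0.5927 -0.2138  0.078 ]
y dir yaw -0.22816209573717608
-0.23669502059057151
-0.2439579694737136
slot [[0.5041, -0.0899, 0.052], [0.4803, -0.1873, 0.052], [0.445, -0.1793, 0.052], [0.4684, -0.0828, 0.052]] sides [np.float64(0.1003), np.float64(0.0361), np.float64(0.0994), np.float64(0.0365)] ctr [ 0.4744 -0.1348  0.052 ]
-0.2404417984850166
-0.23738796125849082
sw [array([ 0.4759, -0.1301,  0.051 ]), array([ 0.4894, -0.1421,  0.051 ]), array([ 0.4589, -0.1342,  0.051 ])]
wedge base [0.5416 0.1576 0.    ]
wedge base [0.5535 0.205  0.    ]
wedge base [0.6862 0.1231 0.    ]
wedge base [0.6974 0.1685 0.    ]
depth heights [array([ 0.5759, -0.2073,  0.0769]), array([ 0.5477, -0.2754,  0.0793]), array([0.4398, 0.1796, 0.0597]), array([0.6221, 0.1589, 0.0816]), array([0.6187, 0.1647, 0.0794]), array([ 0.4741, -0.1187,  0.0399]), array([ 0.4647, -0.1683,  0.0436])]
547 [0.60198595 0.16006698 0.13997123]
((0.5388246774673462, 0.15647372603416443), (0.29833483695983887, 0.08656255155801773), 5.197109222412109)
0.02 ((0.5386401414871216, 0.15648898482322693), (0.2985985279083252, 0.0844341516494751), 5.618192672729492)
0.04 ((0.5328206419944763, 0.15409594774246216), (0.287920743227005, 0.07576994597911835), 6.623632907867432)
0.06 ((0.5260372161865234, 0.15168356895446777), (0.2758300006389618, 0.0647665336728096), 8.244421005249023)
0.075 ((0.5203891396522522, 0.14854270219802856), (0.26440125703811646, 0.05723993480205536), 8.880047798156738)
```

Measurements agree. The slot sides come out at 36×100 mm, and slot plus (135,−50) mm lands on the pan centre within 2 mm. Scale yaw is about −0.237. The wedge base is 49×149 mm, centred at (0.620,0.164), yaw −0.235; the crop shows it brown with a narrow ridge, so it is the right pack. The tool's y axis already points along (0.238,0.971), so no turns are needed. Next I go above the free part of the slot with the fingers closed.

Call:
play_rows([
  [[1, 0.03, -0.038, 0, 0], [1, 0.06, -0.076, 0, 0], [1, 0.09, -0.115, 0, 0], [1, 0.12, -0.155, 0, 0], [1, 0.15, -0.193, 0, 0], [1, 0.18, -0.232, 0, 0], [1, 0.21, -0.27, 0, 0], [1, 0.24, -0.31, 0, 0]],
], force=20)

```text
t: 0.9
tool_pos: [0.3837, 0.271, 0.2324]
orientation: [-0.377, -3.119, -0.0]
force: [0.2, 0.5, 0.8]
opening: 0.0334
```

Call:
play_rows([
  [[1, 0.01, -0.048, 0, 0], [1, 0.02, -0.096, 0, 0], [1, 0.03, -0.144, 0, 0], [1, 0.04, -0.192, 0, 0], [1, 0.05, -0.24, 0, 0], [1, 0.06, -0.288, 0, 0], [1, 0.07, -0.336, 0, 0], [1, 0.077, -0.38, 0, 0]],
])

```text
t: 1.7
tool_pos: [0.4599, -0.1096, 0.2324]
orientation: [0.378, 3.119, -0.0]
force: [2.0, -0.5, 0.3]
opening: 0.0003
```

Call:
play_rows([
  [[1, 0.005, -0.04, -0.02, 0], [1, 0.007, -0.054, -0.06, 0], [1, 0.007, -0.054, -0.1, 0], [1, 0.007, -0.054, -0.12, 0], [1, 0.007, -0.054, -0.12, 0], [1, 0.007, -0.054, -0.12, 0]],
])

```text
t: 2.3
tool_pos: [0.4669, -0.1612, 0.1129]
orientation: [-0.377, -3.118, -0.0]
force: [0.1, -0.5, 0.3]
opening: 0.0002
```

```bash
python3 - <<'E'
from h import *
s=sensors.read_state(); print(s['t'],s['tool_pos'],s['orientation'],s['opening'],s['force'])
for n in ['wrist','scene','top']: snap(n,n+'1')
crop('scene1',100,80,300,230,4,'s1')
E
```

```text
2.3 [ 0.4669262  -0.16119256  0.11287375] [-3.77135020e-01 -3.11815190e+00 -3.60361854e-04] 0.00022518083014711631 [ 0.12332399 -0.52604179  0.34547637]
```

View pics/wrist1.png

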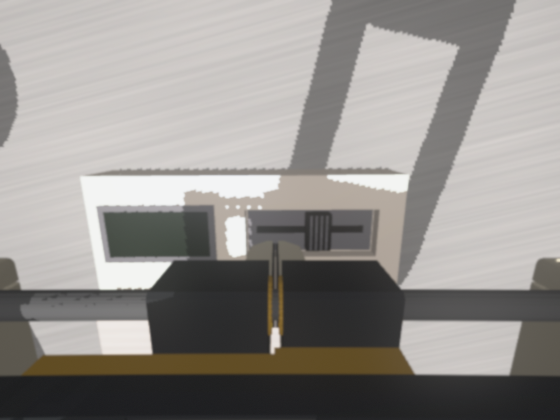

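View pics/s1.png

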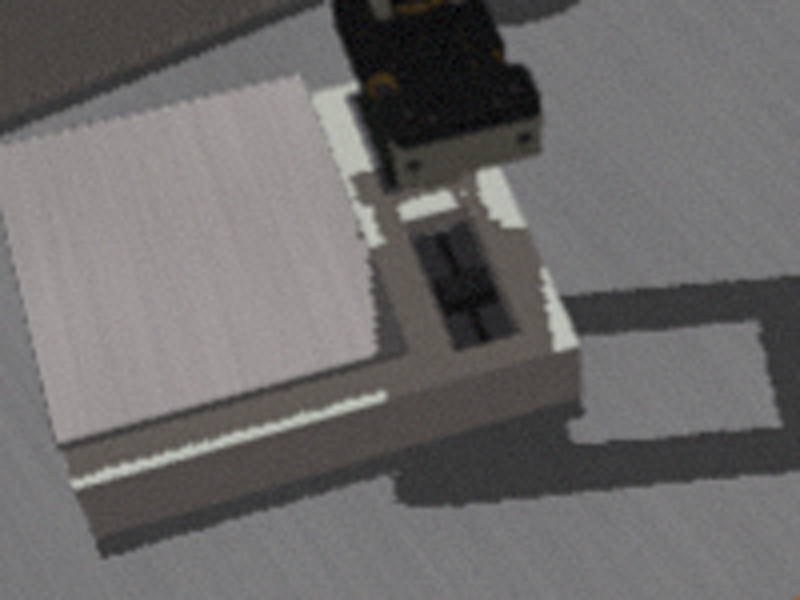

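The wrist view shows the fingers closed (seam at x≈275) beside the slot, which spans x 247–375. The switch is at (318,231) and the display at (158,234). I measure the slot again from this closer view.

```bash
python3 - <<'E'
from h import *
crop('wrist1',230,190,400,270,4.5,'w1')
E
```

```text
(no output)
```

View pics/w1.png

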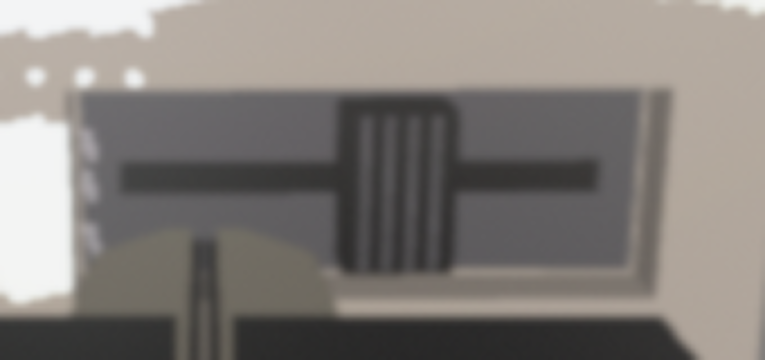

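```bash
python3 - <<'E'
from h import *
c=load('wrist1')
g=lambda x,y:((x+.5)/4.5-.5+230,(y+.5)/4.5-.5+190)
yaw=-.238; ex=np.array([np.cos(yaw),np.sin(yaw)]); ey=np.array([-ex[1],ex[0]])
t=np.array([.4669,-.1612])
for n,p,z in [('rimTL',(68,88),.052),('rimTR',(672,88),.052),('rimBR',(655,297),.052),('swTL',(338,96),.051),('swBL',(342,272),.051),('swTR',(458,96),.051),('tipL',(78,315),.1),('tipR',(335,315),.1)]:
    P=atz(c,*g(*p),z); d=P[:2]-t; print(n,P.round(4),'rel own',(d@ex).round(4),(d@ey).round(4))
E
```

```text
rimTL [ 0.4445 -0.1796  0.052 ] rel own -0.0174 -0.0232
rimTR [ 0.4687 -0.0812  0.052 ] rel own -0.0171 0.0782
rimBR [ 0.5053 -0.0898  0.052 ] rel own 0.0205 0.0785
swTL [ 0.4569 -0.1358  0.051 ] rel own -0.0157 0.0224
swBL [ 0.4882 -0.1419  0.051 ] rel own 0.0161 0.0238
swTR [ 0.4618 -0.1161  0.051 ] rel own -0.0156 0.0426
tipL [ 0.4655 -0.1789  0.1   ] rel own 0.0028 -0.0175
tipR [ 0.4738 -0.1448  0.1   ] rel own 0.0029 0.0175
```

Clearance is 5.5 mm on each side in y. Descending into the slot.

Call:
play_rows([
  [[1, 0.0015, 0, -0.025, 0], [1, 0.0015, 0, -0.045, 0], [1, 0.0015, 0, -0.055, 0], [1, 0.0015, 0, -0.055, 0]],
])

```text
t: 2.85
tool_pos: [0.4681, -0.161, 0.0572]
orientation: [-0.377, -3.118, -0.001]
force: [-0.3, -1.0, -0.4]
opening: 0.0006
```

Call:
play_rows([
  [[1, 0.0012, 0.005, 0, 0], [1, 0.0024, 0.01, 0, 0], [1, 0.0036, 0.015, 0, 0], [1, 0.0048, 0.02, 0, 0], [1, 0.006, 0.025, 0, 0], [1, 0.0073, 0.03, 0, 0], [1, 0.0085, 0.035, 0, 0], [1, 0.0085, 0.035, 0, 0]],
])

```text
t: 3.65
tool_pos: [0.4781, -0.1258, 0.0586]
orientation: [0.376, 3.117, -0.0]
force: [0.1, -1.0, 5.3]
opening: 0.0006
```

```bash
python3 - <<'E'
from h import *
snap('wrist','wrist2');snap('scene','scene2')
s=sensors.read_state();print(s['force'],s['tool_pos'])
crop('wrist2',230,190,400,270,4.5,'w2');crop('scene2',180,100,280,190,7,'s2')
E
```

```text
[ 1.5017044  -0.55929438  4.73045905] [ 0.47791436 -0.12595786  0.05837153]
```

View pics/w2.png

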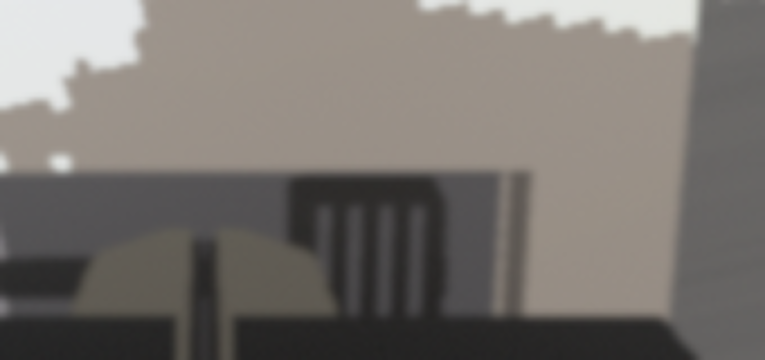

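View pics/s2.png

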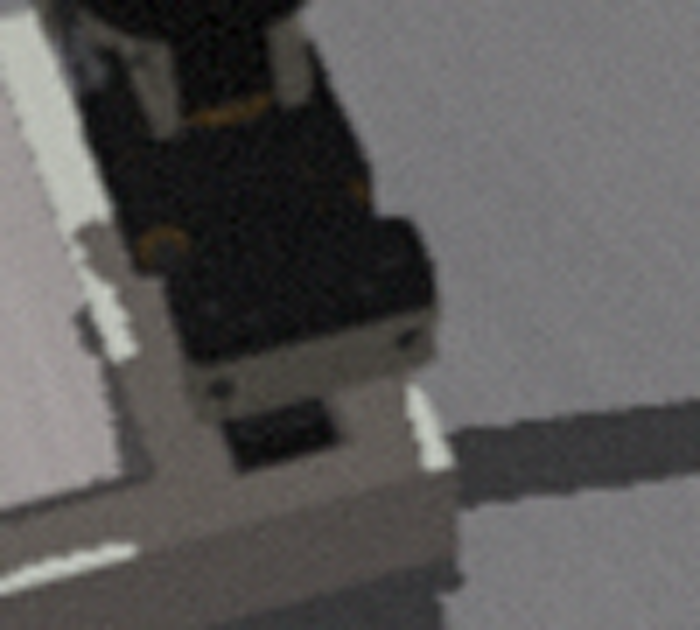

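```bash
python3 - <<'E'
from h import *
c=load('wrist2')
g=lambda x,y:((x+.5)/4.5-.5+230,(y+.5)/4.5-.5+190)
yaw=-.238; ex=np.array([np.cos(yaw),np.sin(yaw)]); ey=np.array([-ex[1],ex[0]])
t=np.array([.4779,-.1259])
for n,p,z in [('rimTR',(530,172),.052),('swTL',(290,178),.051),('swTR',(440,180),.051),('swTR',(445,300),.051),('wallfloor',(497,200),.04),('rimR',(520,300),.052)]:
    P=atz(c,*g(*p),z); d=P[:2]-t; print(n,P.round(4),'rel own',(d@ex).round(4),(d@ey).round(4))
E
```

```text
rimTR [ 0.4689 -0.0812  0.052 ] rel own -0.0193 0.0414
swTL [ 0.4628 -0.111   0.051 ] rel own -0.0182 0.0109
swTR [ 0.4676 -0.0924  0.051 ] rel own -0.0179 0.0302
swTR [ 0.484  -0.0949  0.051 ] rel own -0.0014 0.0315
wallfloor [ 0.4763 -0.0841  0.04  ] rel own -0.0114 0.0402
rimR [ 0.4859 -0.0855  0.052 ] rel own -0.0018 0.0411
```

The switch has moved, but about 10 mm remain. The rounded tip touches it high up (5 N upward), so I back off, go about 2.5 mm deeper and push again.

Call:
play_rows([
  [[1, -0.0014, -0.006, 0, 0], [1, -0.0019, -0.008, -0.001, 0], [1, -0.0019, -0.008, -0.0025, 0], [1, -0.0019, -0.008, -0.0025, 0]],
])

```text
t: 4.15
tool_pos: [0.4746, -0.1343, 0.0545]
orientation: [-0.378, -3.118, -0.001]
force: [-0.1, -0.7, 0.4]
opening: 0.0002
```

Call:
play_rows([
  [[1, 0.0009, 0.004, 0, 0], [1, 0.0019, 0.008, 0, 0], [1, 0.0026, 0.011, 0, 0], [1, 0.0033, 0.014, 0, 0], [1, 0.0038, 0.016, 0, 0], [1, 0.0038, 0.016, 0, 0]],
])

```text
t: 4.75
tool_pos: [0.4787, -0.1185, 0.055]
orientation: [-0.377, -3.118, 0.002]
force: [-1.6, -4.2, -1.5]
opening: 0.0006
```

Call:
play_rows([
  [[1, 0.0004, 0.002, 0, 0], [1, 0.0009, 0.004, 0, 0], [1, 0.0009, 0.004, 0, 0]],
])

```text
t: 5.05
tool_pos: [0.4789, -0.1178, 0.0551]
orientation: [-0.377, -3.118, 0.01]
force: [-6.7, -20.2, -1.5]
opening: 0.0004
```

```bash
python3 - <<'E'
from h import *
snap('wrist','wrist3')
s=sensors.read_state();print(s['force'],s['tool_pos'])
crop('wrist3',230,190,400,270,4.5,'w3')
E
```

```text
[ -5.86311227 -20.93265315  -2.27114822] [ 0.4788698  -0.11777686  0.05513859]
```

View pics/w3.png

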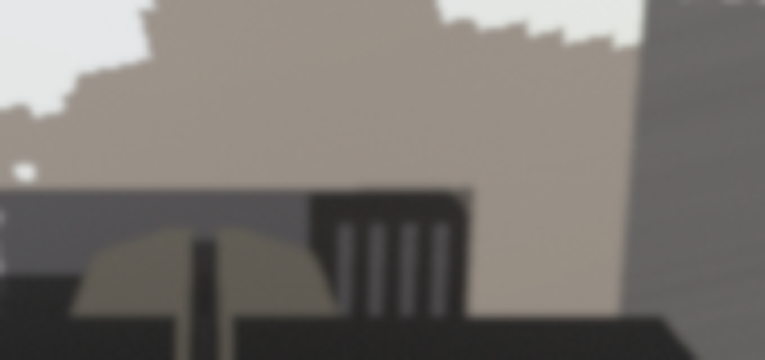

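The switch touches the slot's +y wall at crop x≈470 with 20 N of resistance, so it is fully home. I back off, lift, and go over to the wedge.

Call:
play_rows([
  [[1, -0.0024, -0.01, 0, 0], [1, -0.0024, -0.01, 0.03, 0], [1, -0.0024, -0.01, 0.075, 0], [-1, -0.0024, -0.01, 0.12, 0], [-1, 0.01, 0.015, 0.155, 0], [-1, 0.03, 0.055, 0.165, 0], [-1, 0.05, 0.095, 0.165, 0]],
])

```text
t: 5.8
tool_pos: [0.5323, -0.0183, 0.2241]
orientation: [0.379, 3.112, 0.001]
force: [1.0, 0.4, -0.4]
opening: 0.0277
```

```bash
python3 - <<'E'
from h import *
snap('top','top4')
s=sensors.read_state();print(s['force'],s['tool_pos'],s['opening'])
crop('top4',200,80,500,250,2.6,'t4')
E
```

```text
[-2.44055069  3.96030561 -0.06217342] [ 0.53343015 -0.01208257  0.22237725] 0.03181619194656694
```

View pics/t4.png

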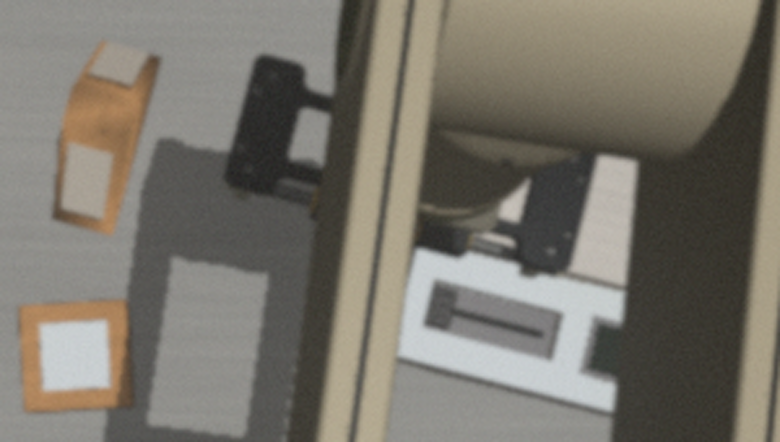

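The top view confirms the switch at the slot's +y end (crop 440,305), and the wedge has not moved. Moving above it.

Call:
play_rows([
  [[-1, 0.02, 0.04, 0, 0], [-1, 0.04, 0.08, 0, 0], [-1, 0.06, 0.12, 0, 0], [-1, 0.08, 0.16, 0, 0], [-1, 0.087, 0.176, 0, 0], [-1, 0.087, 0.176, 0, 0], [-1, 0.087, 0.176, 0, 0]],
])

```text
t: 6.55
tool_pos: [0.6166, 0.1569, 0.2198]
orientation: [-0.376, -3.118, 0.0]
force: [0.2, -1.3, -0.2]
opening: 0.0876
```

```bash
python3 - <<'E'
from h import *
snap('wrist','wrist5')
s=sensors.read_state();print(s['force'],s['tool_pos'],s['orientation'],s['opening'])
E
```

```text
[-0.1358772   0.79968413 -0.62301833] [0.61653823 0.15614456 0.21995108] [-3.77244335e-01 -3.11831304e+00  2.69366044e-04] 0.09042503475382195
```

View pics/wrist5.png

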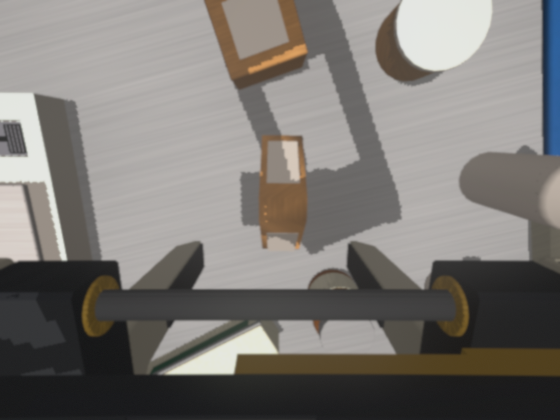

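```bash
python3 - <<'E'
from h import *
crop('wrist5',240,120,330,260,4.2,'w5')
E
```

```text
(no output)
```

View pics/w5.png

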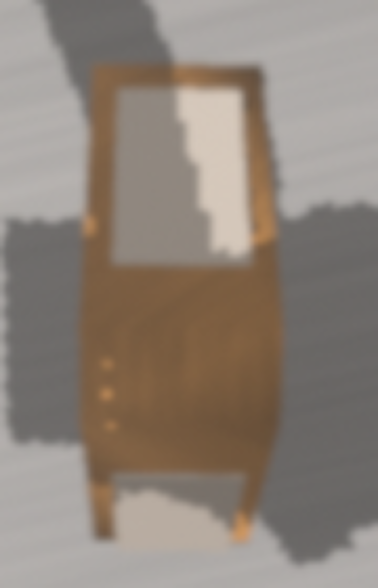

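```bash
python3 - <<'E'
from h import *
c=load('wrist5')
g=lambda x,y:((x+.5)/4.2-.5+240,(y+.5)/4.2-.5+120)
yaw=-.238; ex=np.array([np.cos(yaw),np.sin(yaw)]); ey=np.array([-ex[1],ex[0]])
t=np.array([.6165,.1561])
for n,p,z in [('bTL',(94,66),0),('bTR',(262,66),0),('bBL',(95,540),0),('bBR',(245,541),0),('ridgeL',(81,390),.08),('ridgeR',(282,390),.08)]:
    P=atz(c,*g(*p),z); d=P[:2]-t; print(n,P.round(4),'rel own',(d@ex).round(4),(d@ey).round(4))
E
```

```text
bTL [0.5418 0.1581 0.    ] rel own -0.0731 -0.0157
bTR [0.5536 0.2062 0.    ] rel own -0.0729 0.0338
bBL [0.6862 0.1214 0.    ] rel own 0.0759 -0.0173
bBR [0.6981 0.1687 0.    ] rel own 0.0763 0.0315
ridgeL [0.6176 0.139  0.08  ] rel own 0.0051 -0.0164
ridgeR [0.6294 0.1873 0.08  ] rel own 0.0052 0.0333
```

The wedge centre is 1.5/8.3 mm off the tool in own x/y and the yaw matches. Centring and descending.

Call:
play_rows([
  [[-1, 0.0034, 0.0077, 0, 0], [-1, 0.0034, 0.0077, -0.045, 0], [-1, 0.0034, 0.0077, -0.09, 0], [-1, 0.0034, 0.0077, -0.13, 0], [-1, 0.0034, 0.0077, -0.155, 0], [-1, 0.0034, 0.0077, -0.168, 0], [-1, 0.0034, 0.0077, -0.168, 0]],
])

```text
t: 7.3
tool_pos: [0.6189, 0.1637, 0.0503]
orientation: [-0.378, -3.115, 0.001]
force: [0.0, -0.8, 0.1]
opening: 0.093
```

Call:
play_rows([
  [[1, 0, 0, 0, 0], [1, 0, 0, 0, 0], [1, 0, 0, 0, 0], [1, 0, 0, 0, 0], [1, 0, 0, 0, 0], [1, 0, 0, 0, 0], [1, 0, 0, 0, 0]],
], force=20)

```text
t: 8.0
tool_pos: [0.6203, 0.1644, 0.0524]
orientation: [0.377, 3.119, 0.0]
force: [-0.2, -0.0, 0.4]
opening: 0.0496
```

Call:
play_rows([
  [[1, 0, 0, 0.01, 0], [1, 0, 0, 0.03, 0], [1, 0, 0, 0.06, 0], [1, 0, 0, 0.095, 0], [1, 0, 0, 0.13, 0], [1, 0, 0, 0.15, 0], [1, 0, 0, 0.15, 0], [1, 0, 0, 0.15, 0]],
])

```text
t: 8.8
tool_pos: [0.6201, 0.1644, 0.2018]
orientation: [-0.377, -3.119, 0.0]
force: [-0.6, -0.0, -3.6]
opening: 0.0503
```

```bash
python3 - <<'E'
from h import *
snap('scene','scene6')
s=sensors.read_state();print(s['force'],s['tool_pos'],s['orientation'],s['opening'])
E
```

```text
[ 0.50260045  0.39420921 -3.72903226] [0.61937061 0.16424821 0.20030203] [-3.77071893e-01 -3.11648741e+00  1.11105394e-03] 0.04963564117116154
```

View pics/scene6.png

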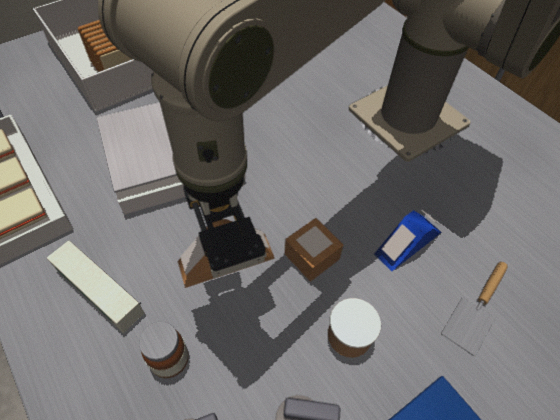

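The wedge is held level at 50 mm opening, with about 3.6 N of load. Carrying it to above the pan centre (0.5935,−0.2145).

Call:
play_rows([
  [[1, -0.001, -0.015, 0, 0], [1, -0.003, -0.045, 0, 0], [1, -0.005, -0.08, 0, 0], [1, -0.008, -0.115, 0, 0], [1, -0.01, -0.15, 0, 0], [1, -0.013, -0.185, 0, 0], [1, -0.015, -0.22, 0, 0], [1, -0.018, -0.255, 0, 0]],
])

```text
t: 9.65
tool_pos: [0.6007, -0.0927, 0.2001]
orientation: [-0.378, -3.116, -0.0]
force: [0.1, -0.3, -1.8]
opening: 0.0499
```

Call:
play_rows([
  [[1, -0.002, -0.03, 0, 0], [1, -0.004, -0.06, 0, 0], [1, -0.006, -0.09, 0, 0], [1, -0.008, -0.11, 0, 0], [1, -0.0085, -0.122, 0, 0], [1, -0.0085, -0.124, 0, 0], [1, -0.0085, -0.124, 0, 0]],
])

```text
t: 10.35
tool_pos: [0.5933, -0.2144, 0.2013]
orientation: [-0.378, -3.117, -0.001]
force: [-0.7, 0.4, -2.3]
opening: 0.0501
```

Call:
play_rows([
  [[1, 0, 0, -0.015, 0], [1, 0, 0, -0.035, 0], [1, 0, 0, -0.05, 0], [1, 0, 0, -0.06, 0], [1, 0, 0, -0.065, 0], [1, 0, 0, -0.065, 0]],
])

```text
t: 10.95
tool_pos: [0.5934, -0.2141, 0.1361]
orientation: [-0.377, -3.117, -0.001]
force: [-0.6, -0.1, -1.8]
opening: 0.05
```

```bash
python3 - <<'E'
from h import *
snap('scene','scene7')
s=sensors.read_state();print(s['force'],s['tool_pos'],s['orientation'],s['opening'])
crop('scene7',60,60,260,210,4,'s7')
E
```

```text
[-0.97633842  0.37997466 -2.22809913] [ 0.5938523  -0.21443473  0.1371696 ] [-3.76982732e-01 -3.11881476e+00 -5.66743238e-05] 0.05023278741029525
```

View pics/s7.png

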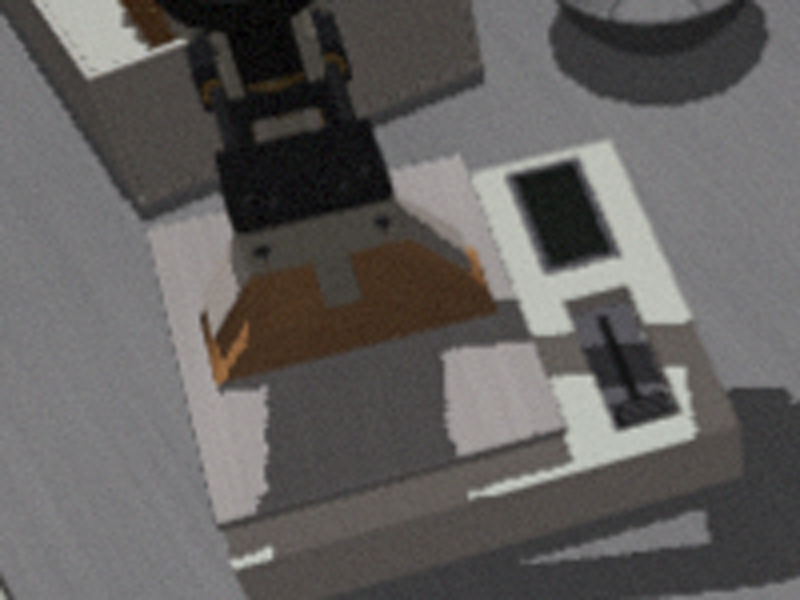

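The scene view shows the wedge centred just over the pan, with the switch at its end (crop 640,410). Lowering gently until contact.

Call:
play_rows([
  [[1, 0, 0, -0.002, 0], [1, 0, 0, -0.004, 0], [1, 0, 0, -0.0055, 0], [1, 0, 0, -0.0065, 0], [1, 0, 0, -0.0065, 0]],
])

```text
t: 11.5
tool_pos: [0.5937, -0.2146, 0.1305]
orientation: [-0.377, -3.119, -0.0]
force: [-0.1, -0.6, -1.9]
opening: 0.0498
```

Call:
play_rows([
  [[1, 0, 0, -0.001, 0], [1, 0, 0, -0.002, 0], [1, 0, 0, -0.002, 0], [1, 0, 0, -0.002, 0]],
])

```text
t: 11.9
tool_pos: [0.5939, -0.2147, 0.1304]
orientation: [0.377, 3.118, -0.0]
force: [-5.0, 2.5, 7.6]
opening: 0.0501
```

Contact is made (z force now +7.6 N). I ease off 1 mm, open, then lift.

Call:
play_rows([
  [[1, 0, 0, 0.001, 0], [0.2, 0, 0, 0.001, 0], [-0.5, 0, 0, 0.001, 0], [-1, 0, 0, 0.001, 0], [-1, 0, 0, 0.001, 0], [-1, 0, 0, 0.001, 0], [-1, 0, 0, 0.001, 0]],
])

```text
t: 12.6
tool_pos: [0.5938, -0.2146, 0.1295]
orientation: [-0.377, -3.119, -0.0]
force: [-0.7, -0.3, 0.4]
opening: 0.0851
```

Call:
play_rows([
  [[-1, 0, 0, 0.02, 0], [-1, 0, 0, 0.06, 0], [-1, 0, 0, 0.1, 0], [-1, -0.02, 0.03, 0.13, 0], [-1, -0.04, 0.07, 0.14, 0], [-1, -0.06, 0.115, 0.14, 0], [-1, -0.08, 0.16, 0.14, 0], [-1, -0.1, 0.2, 0.14, 0]],
])

```text
t: 13.4
tool_pos: [0.4928, -0.0129, 0.2699]
orientation: [0.377, 3.118, 0.001]
force: [1.6, 0.0, -0.6]
opening: 0.0927
```

Call:
play_rows([
  [[-1, -0.015, 0.04, 0, 0], [-1, -0.03, 0.08, 0, 0], [-1, -0.045, 0.12, 0, 0], [-1, -0.06, 0.16, 0, 0], [-1, -0.07, 0.2, 0, 0], [-1, -0.07, 0.2, 0, 0], [-1, -0.07, 0.2, 0, 0]],
])

```text
t: 14.1
tool_pos: [0.4235, 0.1859, 0.2697]
orientation: [0.373, 3.119, -0.001]
force: [0.2, 0.4, 0.1]
opening: 0.0931
```

```bash
python3 - <<'E'
from h import *
snap('scene','scene8'); c=snap('top','top8')
s=sensors.read_state();print(s['t'],s['force'],s['tool_pos'],s['opening'])
crop('top8',345,75,505,250,3.4,'t8')
E
```

```text
14.2 [-0.28569823  0.00266246  0.39275219] [0.42410253 0.18457462 0.26964536] 0.09306115968248913
```

View pics/t8.png

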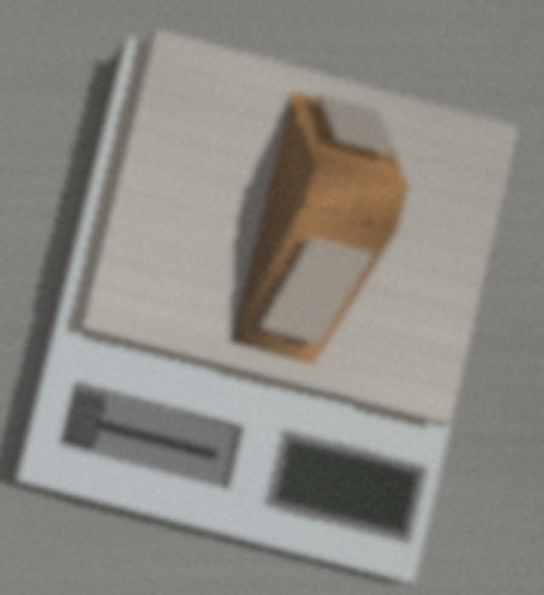

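View pics/scene8.png

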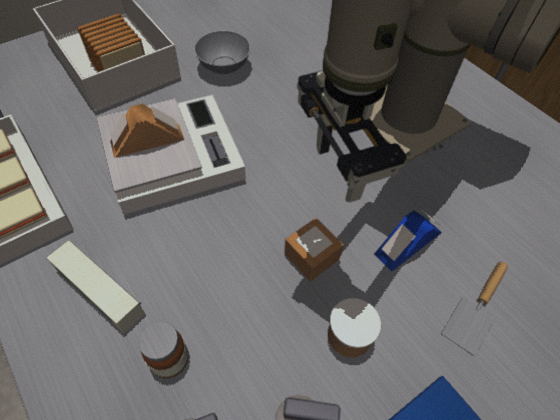

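The wedge stands upright on the pan and the switch is at the slot's +y end. The carton and tub look unmoved. I do a quick numeric check, then hand in.

```bash
python3 - <<'E'
from h import *
c=load('top8'); g=lambda x,y:((x+.5)/3.4-.5+345,(y+.5)/3.4-.5+75)
a,b,d=[atz(c,*g(*p),.078) for p in [(233,340),(293,95),(318,363)]]
ctr=(b+d)/2; print(a,b,d,'len',np.linalg.norm(a-b),np.linalg.norm(a-d),'ctr',ctr,'off pan',ctr[:2]-[.5935,-.2145])
print('bystander px unchanged?',[np.abs(load('scene0')['color'][y0:y1,x0:x1].astype(int)-load('scene8')['color'][y0:y1,x0:x1]).mean().round(1) for x0,y0,x1,y1 in [(285,240,345,280),(325,320,385,360)]])
s=sensors.read_state();print(np.abs(s['dq']).max())
robot.close_job()
E
```

```text
[ 0.52684847 -0.17395822  0.078     ] [ 0.6689914  -0.20874119  0.078     ] [ 0.5147618  -0.22293326  0.078     ] len 0.14633683571410755 0.05044445020701295 ctr [ 0.5918766  -0.21583722  0.078     ] off pan [-0.0016234  -0.00133722]
bystander px unchanged? [np.float64(26.0), np.float64(18.4)]
0.01901182214336972
the job is handed in; nothing more can be done
```

I switched the scale on, set the brown wedge pack upright in the middle of the pan, released it and handed the job in at about 14 s.

- **Switch:** The first push left the switch about 10 mm short, because the rounded fingertip was touching it too high. I backed off, went about 2.5 mm deeper and pushed again. It then stopped firmly against the +y end of the slot at about 20 N, and later pictures show it still there.
- **Wedge:** It touched down while still held (upward force 7.6 N). After release, the top picture puts its centre about 2 mm from the pan's centre. Its base measured 146 × 50 mm there, against 150 × 50 mm given.
- **Arm:** It is clear of everything, with the gripper open and the tool force near zero.
- **Carton and tub:** They look to be in the same place in the before and after pictures. My pixel-difference check on them was not conclusive: it showed differences of 26 and 18 grey levels, probably from the arm's shadow. I did not measure their positions again. The tool was kept at least about 0.2 m high whenever it passed near them.

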